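# Load the cabochon carrier under the cooling box's spring flap

## Robot

A 6-joint arm with a two-finger parallel gripper is mounted at the origin on the work surface. World frame = base frame: x ahead of the robot, y to its left, z up, the work surface at z = 0. Lengths are in m, angles in rad, forces in N, time in s.
With the tool pointing down it reaches from about 0.35 to 0.775 m from the base axis. Payload 7.3 kg.
Tool frame: the origin (TCP) lies at the very end of the fingers, on their centre line; the grasp point (between the pads) lies 19 mm behind it; z points along the fingers, y is the direction in which the jaws open and shut (so a half turn about z gives the same grasp; the last joint's range is limited). The gripper opens to 92 mm and grips with 3 to 60 N. Pads are 19 mm wide; open, the fingers measure 130 mm over their backs; the gripper's body (75 mm by 190 mm) begins 47 mm behind the grasp point.
Start: joints at [-1.356, 0.342, 1.524, -0, 1.275, -0.146], TCP at [0.185, -0.491, 0.227] pointing down, gripper open.
Joint ranges: [-2.53, 2.53], [-0.77, 2.02], [0.04, 2.7], [-1, 4.14], [0.28, 2.66], [-3.11, 3.11]. Speed limits (rad/s): [2.57, 2.57, 3.14, 3.14, 3.14, 3.14].

## Interface

Orientations are given as [roll, pitch, yaw] about the fixed x, y, z axes, in that order (R = Rz(yaw) Ry(pitch) Rx(roll)).
In Python, from cell import robot gives the robot as it stands. The module is installed in compiled form; this text tells all that it offers.
- The arm moves only by the tool carry_out, never from a script. Its argument "series" is a list of rows, each an object with "jaw": the opening in per cent of the stroke, from 0 (shut) to 100 (fully open); "travel": the shift along the tool's x, y, z in units of 60 mm (1.0 is 60 mm), a list of three; "twist": the turn about the tool's z in units of 6 degrees (1.0 is 6 degrees). A call has 1 to 8 rows; each row shifts and turns the commanded pose from where the row before left it, along the tool's axes as they then stand; what a row does not reach is not made up. A row lasts 1/8 s, in which the tool goes at most 62.5 mm and 10.7 degrees, less where a joint would pass 70% of its speed; a pose out of reach is approached as far as the arm can. A call is refused whole if a number of a shift passes 1 or a number of a turn 1, either way. A call with a gripper value outside its range is refused whole. The fingers move at their own pace and stop on an object; "squeeze" is the grip in N (left out, the last holds). Time passes only in rows, so rows that do not move let the fingers close. It gives the time, the measured TCP pose, the force and the opening at its end, in the units of the state.
- robot.observe(): the state, without advancing time (a new reading comes with each control period).
- robot.read_camera(name): name is "scene" or "top" or "wrist"; returns the picture (420x560x3 uint8, blue, green, red); there is no depth.
- robot.calibration(name): a dict with "intrinsics" (3x3 intrinsics, pixels), "k1" (the pictures are not rectified: a ray, as slopes to the right and down, at radius r is drawn at 1 + k1 r^2 times it, then the intrinsics apply), "cam_to_world" (4x4, takes a point from camera to world coordinates); the wrist camera has in their place "tool_from_camera" (4x4, takes a point from camera to tool coordinates, whose origin is the TCP and whose axes are the flange's). Camera axes: x right, y up, looking along -z (the intrinsics and any distortion apply to the point x, -y, -z); pixel columns grow to the right and rows downward; lengths in m; the calibration is good to about 2 mm. A picture is of the moment at which its call begins: read the wrist's pose just before it. calibration takes no time and is no camera call.
- robot.hand_in(): hands the job in, once; it reports no verdict.
Trained networks look in the newest picture that a camera, given by its name, has taken for a name from the list of things; names that differ only in an ending like _2 or _b are one class to them, and where a whole thing is asked for, a point or a joint stands for the part that bears it (a point fixed in the world has none). Each returns a list of dicts, best first, with "score" (0 to 1); they miss things now and then, are a little off and sometimes report something else, mostly with a low value. They report only what shows in the picture. A call takes as long as a camera call.
- robot.regions_of(camera, query): "pixels" (420x560 bool, what is visible of it) and "xy" ([column, row] in pixels, amid what is visible of it).
The state is a dict: "time": time; "qpos": joint angles; "qvel": joint speeds; "joint_efforts": joint torques, N m; "tool_pos": TCP position; "tool_rot": TCP orientation; "contact_force": force on the tool from outside, world axes, zero at the start; "torque": the same for the moment, N m; "opening": finger opening in m.
Only numpy, scipy, OpenCV 4.12 (cv2) and the standard library are available. Lean on these libraries where they do the work, as an engineer would, in place of code of your own. Each camera call takes 0.05 s, during which the arm holds its last target. There are 200 camera calls.

## Task

Load the steel carrier with its glass cabochon into the small cooling box: press the flap's long bar down with one fingertip to hold the spring flap open, and meanwhile with the other fingertip push the carrier along the track, under the flap and fully home against the back stop. Then let the flap spring shut behind it and leave everything clear. Only push, never lift or tip the carrier and do not bang it in, and leave the other things on the bench where they are.

Things in the scene. Friction and masses are not known exactly. Their poses are not given: they have to be found in the camera images.
- cooling_box: Low fixed box with feed track on a dark board (345 x 300 x 12 mm; x -232..113, y -170..130). Origin on the table under the front of the flap's lip, on the track's centre line; x = push direction, y left, z up. White feed deck, 30 mm above table, 60 mm wide, x -210..85; rails on it 8 mm high, 38 mm apart inside, run its whole length; box walls 30 mm high, 44 mm apart, from x 5; back stop at x 75.
- mouth (a point): Point on the feed deck (30 mm above the table), track centre line, under the front face of the flap's lip; fixed to the box.
- home (a point): Point on the deck, track centre line, 53 mm inside the mouth: the carrier's origin lies here when its front touches the back stop. Fixed to the box.
- flap (a joint): Spring flap: 0 shut, 0.65 rad fully open. Aluminium plate 88 x 84 mm over the box, hinged along box x at y -43 mm, 44 mm above table; its left side rises. A lip (18 mm wide, 4 thick) hangs from its front, ending 7 mm above the deck when shut: the carrier's tongue passes, its body is blocked. It clears the 20 mm high load by 3 mm at 0.4 rad, 6 mm at 0.5. Falls shut by spring when let go.
- bar_near (a point): On the axis of the flap's press bar, 8 mm from its end near the robot (box x -197 mm). Round steel bar, 16 mm thick, parallel to the track, 76 mm to the right of its centre line (box y -76), box x -205..86. Its top is 62 mm above the table with the flap shut, 53 at 0.25 rad, 45 at 0.5, 40 at 0.65. Pressing takes about 4 N at first, 9 N fully open; a fingertip may slide along it.
- bar_far (a point): On the axis of the press bar, level with the lip (box x 0); moves with the flap, as point bar_near does.
- carrier: Loose steel carrier, about 160 g, lying in the track. Origin: centre of its body's underside; x forward into the box. Body 44 x 34 x 12 mm (x +-22) with a glass cabochon fixed on it, top at 20 mm. Behind, a tongue 16 mm wide, 3 thick leads to an upright end plate 32 wide, 34 high, 5 thick, whose rear face (to push) is at x -75. At home that face is 22 mm outside the lip.
- jar: Bystander, leave alone: small glass jar 34 mm wide, 48 mm high, left of the track; origin at the centre of its underside.
- weight: Bystander, leave alone: steel weight with a knob, 32 mm wide, 36 mm high, right of the press bar; origin at the centre of its underside.
- blank: Bystander, leave alone: amber glass disc 30 mm wide, 14 mm high, left of the box; origin at the centre of its underside.
- pot: Bystander, leave alone: square open steel pot 130 mm wide, 110 mm high; origin at the centre of its underside.
- brush: Bystander, leave alone: brush lying on the table; origin at the centre of its underside.
- driver: Bystander, leave alone: screwdriver lying on the table; origin at the centre of its underside.
- pliers: Bystander, leave alone: pliers lying on the table; origin at the centre of its underside.
- bottle: Bystander, leave alone: clear bottle 60 mm wide, 190 mm high; origin at the centre of its underside.

How it is judged:
By the outcome, as a careful person would: the job done as asked, in the order asked, and still so for the second after the job is handed in, with the robot touching nothing.
It also fails if it takes over 35 s, if anything falls off the work surface, if the arm or the gripper's body presses on something with over 40 N, if the wrist force passes 120 N, or if a joint passes its speed limit or range.

## Working session

There is one attempt and no reset: what is moved stays moved. The work goes in short steps, Python scripts to look and compute and a tool call to move; the robot and the scene stay as the last step left them, time stands still between calls to the robot, and variables do not carry over. Pictures are saved under pics/ and viewed, about 8 in all and at most 12, crops included, and the job is handed in when it is done.

Besides the shell and the picture viewer there is one more tool, called after "Request:" as name(argument=value, ...), one argument or row to a line, values as JSON. carry_out: Moves the arm, as the interface text tells. Its arguments: {"type":"object","properties":{"series":{"type":"array"},"squeeze":{"type":"number"}},"required":["series"]}

```bash
mkdir -p pics
cat > h.py <<'E'
import numpy as np, cv2
from cell import robot
def shot(n,f=None):
    im=robot.read_camera(n)
    if f: cv2.imwrite('pics/'+f,im)
    return im
def ray(n,uv):
    c=robot.calibration(n);K=np.array(c['intrinsics'],float)
    T=np.array(c['cam_to_world']) 
    p=np.linalg.inv(K)@[uv[0],uv[1],1.];d=p[:2];s=d.copy()
    for _ in range(20): s=d/(1+c['k1']*(s@s))
    return T[:3,3],T[:3,:3]@[s[0],-s[1],-1.]
def onz(n,uv,z):
    o,d=ray(n,uv);return o+d*(z-o[2])/d[2]
def proj(n,P,T=None):
    c=robot.calibration(n);K=np.array(c['intrinsics'],float)
    T=np.array(c['cam_to_world']) if T is None else T
    q=np.linalg.inv(T)@np.append(P,1);s=np.array([q[0],-q[1]])/-q[2]
    s=s*(1+c['k1']*(s@s));return (K@[s[0],s[1],1])[:2]
E
python3 - <<'E'
from h import *
np.set_printoptions(precision=4,suppress=True)
a=shot('top','top0.png');b=shot('scene','scene0.png')
for q in ['cooling_box','carrier','bar_near','flap','jar','weight','pot','bottle','blank']:
    for n in ['top']:
        for r in robot.regions_of(n,q)[:2]: print(q,n,round(r['score'],2),np.round(r['xy']),r['pixels'].sum(),onz(n,r['xy'],0.03))
s=robot.observe();print(s['time'],s['tool_pos'],s['tool_rot'],s['opening'],s['contact_force'])
E
```

```text
cooling_box top 0.88 [335. 198.] 7845 [ 0.5957 -0.1242  0.03  ]
cooling_box top 0.7 [336. 170.] 1025 [ 0.698  -0.1252  0.03  ]
carrier top 0.61 [332. 208.] 191 [ 0.5629 -0.1143  0.03  ]
bar_near top 0.68 [330. 172.] 1026 [ 0.6906 -0.1062  0.03  ]
flap top 0.65 [333. 174.] 1052 [ 0.6844 -0.1165  0.03  ]
jar top 0.56 [308. 228.] 82 [ 0.4904 -0.0318  0.03  ]
pot top 0.86 [161. 266.] 1891 [0.3468 0.4663 0.03  ]
pot top 0.29 [334. 198.] 7850 [ 0.5953 -0.1221  0.03  ]
bottle top 0.81 [107. 216.] 473 [0.5147 0.6632 0.03  ]
blank top 0.46 [302. 191.] 48 [ 0.6177 -0.0065  0.03  ]
blank top 0.26 [332. 172.] 993 [ 0.6898 -0.114   0.03  ]
0.55 [ 0.1854 -0.4912  0.2267] [ 3.1415 -0.      0.3608] 0.09190948449806624 [-0.2249 -0.301   0.2798]
```

Run:
```python
import cv2
a=cv2.imread('pics/top0.png')[120:270,260:410]
cv2.imwrite('pics/topc.png',cv2.resize(a,(600,600),interpolation=cv2.INTER_CUBIC))
```

```text
(no output)
```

View pics/topc.png

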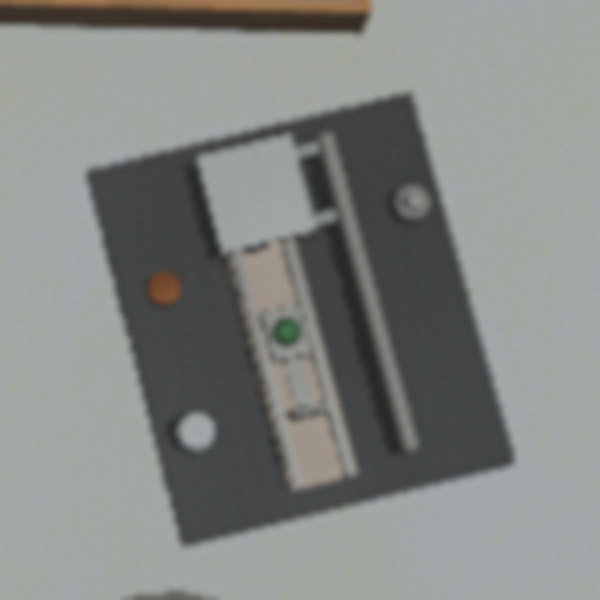

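View pics/scene0.png

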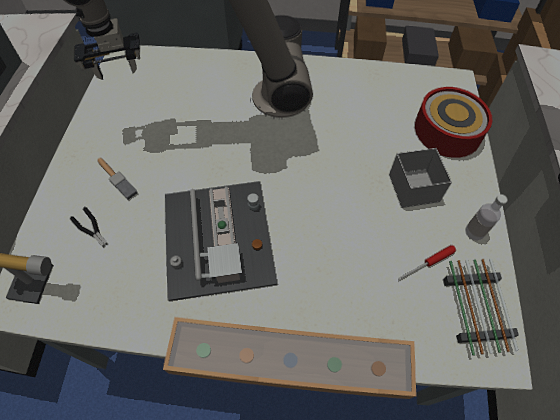

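The crop shows the board corners at (90,172), (412,95), (513,462) and (184,545). The dome is at (287,331), the end plate near (300,410) and the bar from (327,133) to (410,450). The jar, the disc and the weight are clear of the track.

```bash
cat >> h.py <<'E'
def box2w(B,p): x,y,t=B; c,s=np.cos(t),np.sin(t); return np.array([x+c*p[0]-s*p[1],y+s*p[0]+c*p[1],p[2]])
def w2box(B,p): x,y,t=B; c,s=np.cos(t),np.sin(t); dx,dy=p[0]-x,p[1]-y; return np.array([c*dx+s*dy,-s*dx+c*dy,p[2]])
E
python3 - <<'E'
from h import *
from scipy.optimize import least_squares
np.set_printoptions(precision=4,suppress=True)
f=lambda u:np.array(u)/4+[260-.375,120-.375]
C=[((90,172),(.113,.13,.012)),((412,95),(.113,-.17,.012)),((513,462),(-.232,-.17,.012)),((184,545),(-.232,.13,.012))]
r=least_squares(lambda B:np.concatenate([onz('top',f(u),p[2])[:2]-box2w(B,p)[:2] for u,p in C]),[.65,-.1,.25])
B=r.x;print(B,r.fun*1000);np.save('B.npy',B)
for n,u,z in [('dome',(287,331),.048),('plate',(300,412),.062),('barN',(410,450),.058),('barF',(327,133),.058)]: print(n,w2box(B,onz('top',f(u),z))*1000)
t=robot.observe()
print('goal high',box2w(B,(-.19,-.038,.12)),t['tool_pos'])
E
```

```text
[ 0.6503 -0.0892  0.265 ] [-1.7319 -2.4928 -2.4456  0.5289  2.4628  2.9268  1.7147 -0.9629]
dome [-74.9561  -0.5782  48.    ]
plate [-147.2372    8.5142   62.    ]
barN [-200.6424  -74.6446   58.    ]
barF [ 84.4372 -77.1916  58.    ]
goal high [ 0.4769 -0.1756  0.12  ] [ 0.1854 -0.4912  0.2267]
```

Request:
carry_out(
  series=[
    {"jaw": 62,"travel": [0,0,0],"twist": 0.91},
    {"jaw": 62,"travel": [0.79,-0.475,0],"twist": 0},
    {"jaw": 62,"travel": [0.79,-0.475,0],"twist": 0},
    {"jaw": 62,"travel": [0.79,-0.475,0],"twist": 0},
    {"jaw": 62,"travel": [0.79,-0.475,0],"twist": 0},
    {"jaw": 62,"travel": [0.79,-0.475,0],"twist": 0},
    {"jaw": 62,"travel": [0.79,-0.475,0],"twist": 0},
    {"jaw": 62,"travel": [0.79,-0.475,0],"twist": 0},
  ],
)

```text
time: 1.55
tool_pos: [0.4543, -0.2103, 0.227]
tool_rot: [3.141, -0.0, 0.265]
contact_force: [-0.6, -0.6, -0.0]
opening: 0.0569
```

Request:
carry_out(
  series=[
    {"jaw": 62,"travel": [0.79,-0.475,0],"twist": 0},
    {"jaw": 62,"travel": [0,0,0.6],"twist": 0},
    {"jaw": 62,"travel": [0,0,0.6],"twist": 0},
    {"jaw": 62,"travel": [0,0,0],"twist": 0},
  ],
)

```text
time: 2.05
tool_pos: [0.49, -0.1707, 0.1526]
tool_rot: [-3.138, 0.004, 0.266]
contact_force: [0.2, -0.4, 0.8]
opening: 0.0571
```

```bash
cat > look.py <<'E'
import sys
from h import *
from scipy.spatial.transform import Rotation as R
np.set_printoptions(precision=4,suppress=True)
B=np.load('B.npy');s=robot.observe()
print(s['time'],s['tool_pos'],s['tool_rot'],'F',s['contact_force'],s['opening'],'box mm',w2box(B,s['tool_pos'])*1000)
if len(sys.argv)>1:
    im=shot('wrist',sys.argv[1]);c=robot.calibration('wrist')
    T=np.eye(4);T[:3,:3]=R.from_euler('xyz',s['tool_rot']).as_matrix();T[:3,3]=s['tool_pos'];T=T@np.array(c['tool_from_camera'])
    print(T)
    for n,p in [('mouth',(0,0,.03)),('barN',(-.205,-.076,.054)),('barmid',(-.1,-.076,.062)),('railL',(-.1,.019,.038)),('railR',(-.1,-.019,.038)),('dome',(-.075,0,.05)),('plateL',(-.15,.016,.064)),('plateR',(-.15,-.016,.064)),('deckL',(-.21,.03,.03)),('deckR',(-.21,-.03,.03))]:
        print(n,proj('wrist',box2w(B,p),T))
E
python3 look.py w1.png
```

```text
2.05 [ 0.49   -0.1707  0.1526] [-3.1378  0.0042  0.2659] F [ 0.2306 -0.39    0.7676] 0.05705828425461301 box mm [-176.1104  -36.7146  152.646 ]
[[ 0.2628  0.9261  0.2707  0.5628]
 [-0.9648  0.2535  0.0693 -0.1517]
 [-0.0045 -0.2794  0.9602  0.3111]
 [ 0.      0.      0.      1.    ]]
mouth [233.2241  -5.1712]
barN [320.2245 239.1749]
barmid [326.8428 120.409 ]
railL [214.2416 120.445 ]
railR [257.5053 120.3655]
dome [232.7894  88.671 ]
plateL [214.6886 182.2721]
plateR [252.813  182.3078]
deckL [211.1189 234.4811]
deckR [270.8825 234.6741]
```

View pics/w1.png

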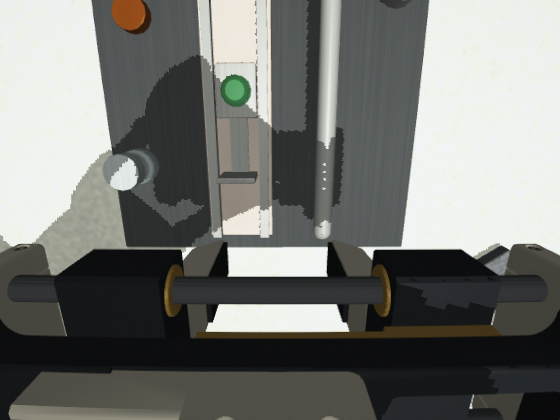

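The picture agrees with the fitted box pose to about 1–2 mm. The plate top is at rows 177–182, columns 217–257. The bar end is at (322,238) and the deck edges are at 212 and 271. I'll descend to just above the bar, then press slowly.

Request:
carry_out(
  series=[
    {"jaw": 70,"travel": [0,0.02,0.5],"twist": 0},
    {"jaw": 70,"travel": [0,0,0.5],"twist": 0},
    {"jaw": 70,"travel": [0,0,0.4],"twist": 0},
    {"jaw": 70,"travel": [0,0,0],"twist": 0},
    {"jaw": 70,"travel": [0,0,0],"twist": 0},
  ],
)

```text
time: 2.72
tool_pos: [0.493, -0.1736, 0.0726]
tool_rot: [3.139, -0.002, 0.265]
contact_force: [-0.3, 0.1, -0.0]
opening: 0.0645
```

```bash
python3 look.py w2.png
```

```text
2.725 [ 0.493  -0.1736  0.0726] [ 3.1393 -0.0024  0.2652] F [-0.2712  0.0631 -0.039 ] 0.06449841943059423 box mm [-174.0018  -40.2741   72.618 ]
[[ 0.2621  0.9285  0.2631  0.5646]
 [-0.965   0.2518  0.073  -0.154 ]
 [ 0.0016 -0.273   0.962   0.2315]
 [ 0.      0.      0.      1.    ]]
mouth [206.6087 -55.4329]
barN [330.5202 287.4883]
barmid [342.4344 124.0884]
railL [182.0054 124.1429]
railR [242.7979 123.9029]
dome [205.5909  78.3074]
plateL [180.7354 212.8688]
plateR [235.3755 212.871 ]
deckL [183.2205 276.4898]
deckR [263.2037 276.6735]
```

View pics/w2.png

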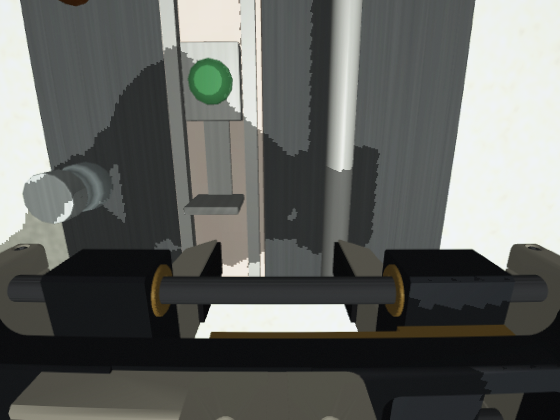

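The fingertips are at (218,243) and (337,243). The right one is over the bar (centre near column 338) and the left one is behind the plate, whose rear edge spans 184–240.

Request:
carry_out(
  series=[
    {"jaw": 70,"travel": [0,-0.02,0.1],"twist": 0},
    {"jaw": 70,"travel": [0,0,0.1],"twist": 0},
    {"jaw": 70,"travel": [0,0,0.1],"twist": 0},
    {"jaw": 70,"travel": [0,0,0.1],"twist": 0},
    {"jaw": 70,"travel": [0,0,0.05],"twist": 0},
    {"jaw": 70,"travel": [0,0,0],"twist": 0},
    {"jaw": 70,"travel": [0,0,0],"twist": 0},
  ],
)

```text
time: 3.65
tool_pos: [0.4925, -0.1724, 0.0446]
tool_rot: [3.139, -0.002, 0.266]
contact_force: [-0.3, -0.0, 7.6]
opening: 0.064
```

```bash
python3 look.py w3.png; python3 -c "
from h import *
a=shot('scene','s3.png')[170:310,150:290]
b=cv2.imread('pics/w3.png')
cv2.imwrite('pics/c3.png',np.hstack([cv2.resize(a,(400,400),interpolation=cv2.INTER_CUBIC),cv2.resize(b[100:380,100:380],(400,400))]))"
```

```text
3.65 [ 0.4925 -0.1724  0.0446] [ 3.1392 -0.0021  0.2657] F [-0.2958 -0.0325  7.6061] 0.06397758277011274 box mm [-174.1103  -38.9907   44.6194]
[[ 0.2626  0.9283  0.2633  0.5642]
 [-0.9649  0.2522  0.0734 -0.1527]
 [ 0.0017 -0.2733  0.9619  0.2035]
 [ 0.      0.      0.      1.    ]]
mouth [196.6235 -88.1379]
barN [340.9835 312.6848]
barmid [358.2891 124.0683]
railL [168.5389 124.0285]
railR [239.5433 123.7445]
dome [194.9135  69.498 ]
plateL [166.002  228.8781]
plateR [230.4953 228.9676]
deckL [172.5573 297.0079]
deckR [263.3041 297.3517]
```

View pics/c3.png

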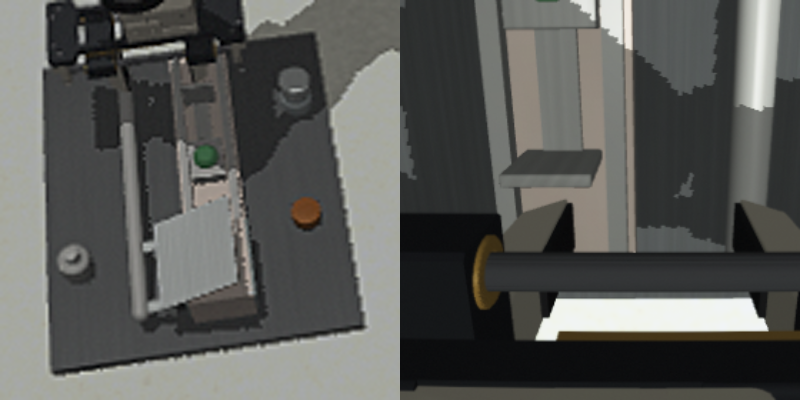

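The flap is open about 0.5 rad with 7.6 N on the bar. Next I'll push the carrier slowly.

Request:
carry_out(
  series=[
    {"jaw": 70,"travel": [0.05,0,0],"twist": 0},
    {"jaw": 70,"travel": [0.05,0,0],"twist": 0},
    {"jaw": 70,"travel": [0.05,0,0],"twist": 0},
    {"jaw": 70,"travel": [0.05,0,0],"twist": 0},
    {"jaw": 70,"travel": [0.05,0,0],"twist": 0},
    {"jaw": 70,"travel": [0.05,0,0],"twist": 0},
    {"jaw": 70,"travel": [0.05,0,0],"twist": 0},
    {"jaw": 70,"travel": [0.05,0,0],"twist": 0},
  ],
)

```text
time: 4.75
tool_pos: [0.5112, -0.1637, 0.0431]
tool_rot: [-3.136, 0.006, 0.265]
contact_force: [-10.6, 3.3, 9.0]
opening: 0.0639
```

Request:
carry_out(
  series=[
    {"jaw": 70,"travel": [0.07,0,0],"twist": 0},
    {"jaw": 70,"travel": [0.08,0,0],"twist": 0},
    {"jaw": 70,"travel": [0.08,0,0],"twist": 0},
    {"jaw": 70,"travel": [0.08,0,0],"twist": 0},
    {"jaw": 70,"travel": [0.08,0,0],"twist": 0},
    {"jaw": 70,"travel": [0.08,0,0],"twist": 0},
    {"jaw": 70,"travel": [0.07,0,0],"twist": 0},
    {"jaw": 70,"travel": [0.05,0,0],"twist": 0},
  ],
)

```text
time: 5.75
tool_pos: [0.5451, -0.1541, 0.043]
tool_rot: [-3.136, 0.007, 0.266]
contact_force: [-11.8, 5.4, 9.7]
opening: 0.0642
```

```bash
python3 look.py w4.png; python3 -c "
from h import *
a=shot('scene','s4.png')[170:310,150:290]
b=cv2.imread('pics/w4.png')
cv2.imwrite('pics/c4.png',np.hstack([cv2.resize(a,(400,400),interpolation=cv2.INTER_CUBIC),cv2.resize(b[0:350,100:450],(400,400))]))"
```

```text
5.75 [ 0.5451 -0.1541  0.043 ] [-3.1357  0.0074  0.2656] F [-11.7612   5.3508   9.699 ] 0.0641554836909598 box mm [-118.6192  -35.0963   43.0263]
[[ 0.2625  0.9252  0.2742  0.6185]
 [-0.9649  0.2536  0.068  -0.1353]
 [-0.0066 -0.2824  0.9593  0.2012]
 [ 0.      0.      0.      1.    ]]
mouth [209.1343  34.4603]
barN [341.6287 389.1227]
barmid [358.701  239.7116]
railL [183.6099 223.3077]
railR [249.1664 223.5353]
dome [208.8775 185.2645]
plateL [183.0227 325.673 ]
plateR [241.566  326.3058]
deckL [186.0564 364.8451]
deckR [269.9331 365.8276]
```

View pics/c4.png

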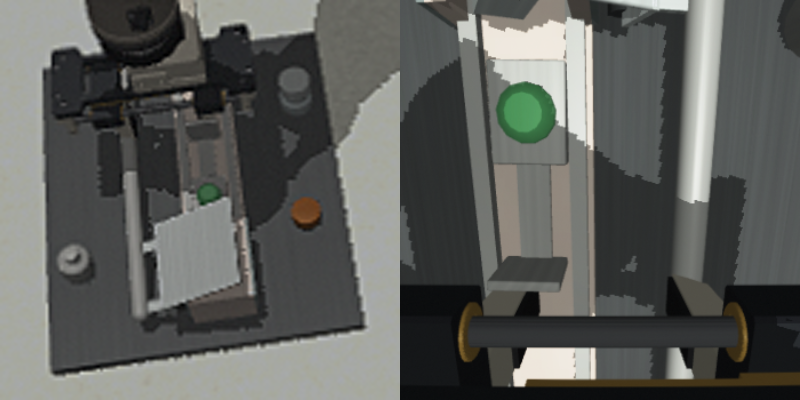

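The force shows about 8 N sideways, and the tool was pushed 3–4 mm left. The right fingertip seems to sit on the bar's left flank. The carrier's front is still before the lip, so I'll back off, lift gently, re-centre and look.

Request:
carry_out(
  series=[
    {"jaw": 70,"travel": [-0.15,0,0],"twist": 0},
    {"jaw": 70,"travel": [0,0,-0.12],"twist": 0},
    {"jaw": 70,"travel": [0,0,-0.12],"twist": 0},
    {"jaw": 70,"travel": [0,0,-0.12],"twist": 0},
    {"jaw": 70,"travel": [0,0,-0.12],"twist": 0},
    {"jaw": 76,"travel": [0,0,-0.05],"twist": 0},
    {"jaw": 76,"travel": [0,0,0],"twist": 0},
    {"jaw": 76,"travel": [0,0,0],"twist": 0},
  ],
)

```text
time: 6.85
tool_pos: [0.5399, -0.1585, 0.0753]
tool_rot: [-3.141, 0.0, 0.265]
contact_force: [-0.3, -1.0, 0.1]
opening: 0.0699
```

```bash
python3 look.py w5.png; python3 -c "
from h import *
b=cv2.imread('pics/w5.png')
cv2.imwrite('pics/c5.png',cv2.resize(b[90:310,140:420],(764,600),interpolation=cv2.INTER_CUBIC))"
```

```text
6.85 [ 0.5399 -0.1585  0.0753] [-3.1415  0.0003  0.2653] F [-0.3225 -1.0062  0.0518] 0.06988558103989426 box mm [-124.7124  -38.0193   75.2671]
[[ 0.2622  0.9276  0.2662  0.612 ]
 [-0.965   0.2523  0.0715 -0.1392]
 [-0.0009 -0.2756  0.9613  0.234 ]
 [ 0.      0.      0.      1.    ]]
mouth [215.3784  38.8173]
barN [329.4405 345.5332]
barmid [340.6277 209.4938]
railL [192.7028 199.4931]
railR [248.8785 199.5036]
dome [215.1403 164.8383]
plateL [192.5754 285.3493]
plateR [242.5262 285.5647]
deckL [192.796  329.2061]
deckR [267.101  329.6009]
```

View pics/c5.png

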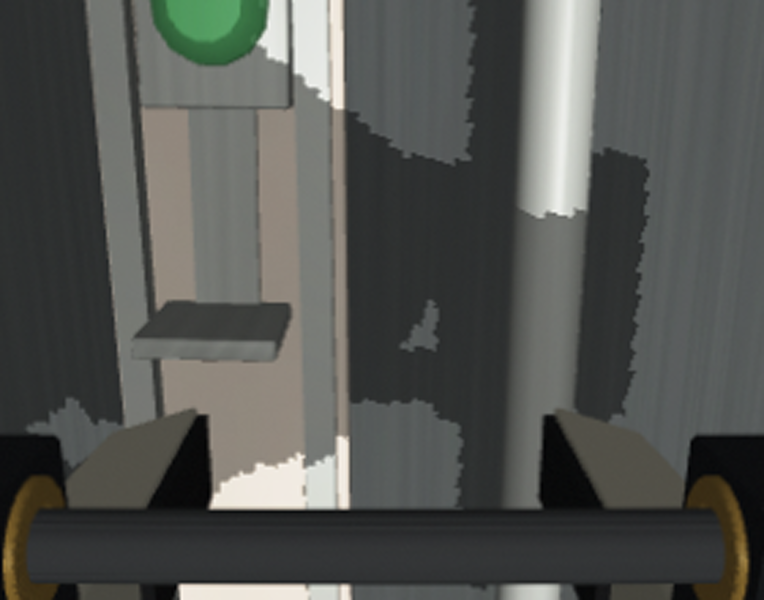

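The dark pad tips are only about 4 mm thick, with the outer side tapering. That explains the slip. The right tip at (543–560,412) is now over the bar centre, and the left tip at (195–208,412) is centred behind the plate (133–277). Pressing again.

Request:
carry_out(
  series=[
    {"jaw": 76,"travel": [0,0.02,0.1],"twist": 0},
    {"jaw": 76,"travel": [0,0,0.1],"twist": 0},
    {"jaw": 76,"travel": [0,0,0.1],"twist": 0},
    {"jaw": 76,"travel": [0,0,0.1],"twist": 0},
    {"jaw": 76,"travel": [0,0,0.1],"twist": 0},
    {"jaw": 76,"travel": [0,0,0.02],"twist": 0},
    {"jaw": 76,"travel": [0,0,0],"twist": 0},
    {"jaw": 76,"travel": [0,0,0],"twist": 0},
  ],
)

```text
time: 7.9
tool_pos: [0.5418, -0.1617, 0.0455]
tool_rot: [3.137, -0.003, 0.266]
contact_force: [-0.1, -5.7, 7.1]
opening: 0.0696
```

Request:
carry_out(
  series=[
    {"jaw": 76,"travel": [0.05,0,0],"twist": 0},
    {"jaw": 76,"travel": [0.05,0,0],"twist": 0},
    {"jaw": 76,"travel": [0.05,0,0],"twist": 0},
    {"jaw": 76,"travel": [0.05,0,0],"twist": 0},
  ],
)

```text
time: 8.4
tool_pos: [0.5508, -0.1571, 0.0446]
tool_rot: [3.141, 0.003, 0.266]
contact_force: [-6.9, -2.2, 9.6]
opening: 0.0698
```

```bash
python3 look.py
```

```text
8.4 [ 0.5508 -0.1571  0.0446] [3.1415 0.0025 0.2655] F [-6.9447 -2.2256  9.5823] 0.06979459404596006 box mm [-113.8252  -39.4486   44.6134]
```

Lateral force is now about zero, so the tip is centred. I'll continue pushing.

Request:
carry_out(
  series=[
    {"jaw": 76,"travel": [0.07,0,0],"twist": 0},
    {"jaw": 76,"travel": [0.08,0,0],"twist": 0},
    {"jaw": 76,"travel": [0.08,0,0],"twist": 0},
    {"jaw": 76,"travel": [0.08,0,0],"twist": 0},
    {"jaw": 76,"travel": [0.08,0,0],"twist": 0},
    {"jaw": 76,"travel": [0.08,0,0],"twist": 0},
    {"jaw": 76,"travel": [0.07,0,0],"twist": 0},
    {"jaw": 76,"travel": [0.05,0,0],"twist": 0},
  ],
)

```text
time: 9.4
tool_pos: [0.585, -0.1477, 0.0446]
tool_rot: [-3.142, 0.003, 0.265]
contact_force: [-7.5, -1.9, 8.8]
opening: 0.0697
```

```bash
python3 look.py w6.png; python3 -c "
from h import *
a=shot('scene','s6.png')[170:310,150:290]
b=cv2.imread('pics/w6.png')
cv2.imwrite('pics/c6.png',np.hstack([cv2.resize(a,(400,400),interpolation=cv2.INTER_CUBIC),cv2.resize(b[0:350,100:450],(400,400))]))"
```

```text
9.4 [ 0.585  -0.1477  0.0446] [-3.1415  0.0027  0.2655] F [-7.5223 -1.8586  8.8432] 0.06972131256471685 box mm [-78.3992 -39.3209  44.6072]
[[ 0.2624  0.9269  0.2683  0.6574]
 [-0.965   0.2523  0.0722 -0.1282]
 [-0.0008 -0.2779  0.9606  0.2031]
 [ 0.      0.      0.      1.    ]]
mouth [206.1521 115.7051]
barN [331.0041 432.9184]
barmid [344.3823 306.9999]
railL [183.2076 283.8656]
railR [244.2335 284.1463]
dome [206.5667 255.4254]
plateL [183.2065 381.5095]
plateR [237.3062 382.0668]
deckL [185.7488 406.2579]
deckR [264.6645 406.9986]
```

View pics/c6.png

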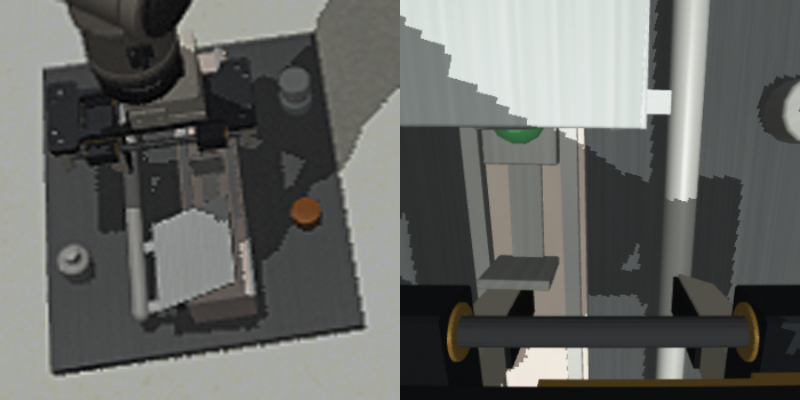

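The carrier is half under the open flap and clear of it, moving freely. About 47 mm remain.

Request:
carry_out(
  series=[
    {"jaw": 76,"travel": [0.07,0,0],"twist": 0},
    {"jaw": 76,"travel": [0.08,0,0],"twist": 0},
    {"jaw": 76,"travel": [0.08,0,0],"twist": 0},
    {"jaw": 76,"travel": [0.08,0,0],"twist": 0},
    {"jaw": 76,"travel": [0.08,0,0],"twist": 0},
    {"jaw": 76,"travel": [0.08,0,0],"twist": 0},
    {"jaw": 76,"travel": [0.06,0,0],"twist": 0},
    {"jaw": 76,"travel": [0.04,0,0],"twist": 0},
  ],
)

```text
time: 10.5
tool_pos: [0.618, -0.1388, 0.0445]
tool_rot: [3.141, 0.003, 0.265]
contact_force: [-6.2, -2.2, 8.7]
opening: 0.0699
```

Request:
carry_out(
  series=[
    {"jaw": 76,"travel": [0.025,0,0],"twist": 0},
    {"jaw": 76,"travel": [0.025,0,0],"twist": 0},
    {"jaw": 76,"travel": [0.025,0,0],"twist": 0},
    {"jaw": 76,"travel": [0.025,0,0],"twist": 0},
  ],
)

```text
time: 11.0
tool_pos: [0.6237, -0.1373, 0.0446]
tool_rot: [3.142, 0.003, 0.265]
contact_force: [-7.1, -0.9, 7.5]
opening: 0.0697
```

```bash
python3 look.py
```

```text
11.0 [ 0.6237 -0.1373  0.0446] [3.1415 0.0026 0.2653] F [-7.0974 -0.8575  7.4691] 0.06967704380509744 box mm [-38.2617 -39.4176  44.5661]
```

Not at the stop yet, since the force is unchanged. I'll continue in small steps until it rises.

Request:
carry_out(
  series=[
    {"jaw": 76,"travel": [0.025,0,0],"twist": 0},
    {"jaw": 76,"travel": [0.025,0,0],"twist": 0},
    {"jaw": 76,"travel": [0.025,0,0],"twist": 0},
  ],
)

```text
time: 11.38
tool_pos: [0.6281, -0.1361, 0.0446]
tool_rot: [3.141, 0.003, 0.265]
contact_force: [-5.3, -1.0, 7.9]
opening: 0.0697
```

Request:
carry_out(
  series=[
    {"jaw": 76,"travel": [0.025,0,0],"twist": 0},
    {"jaw": 76,"travel": [0.025,0,0],"twist": 0},
  ],
)

```text
time: 11.62
tool_pos: [0.6292, -0.1358, 0.0445]
tool_rot: [-3.141, 0.007, 0.266]
contact_force: [-15.1, -5.9, 14.1]
opening: 0.0699
```

Request:
carry_out(
  series=[
    {"jaw": 76,"travel": [0.015,0,0],"twist": 0},
    {"jaw": 76,"travel": [0,0,0],"twist": 0},
    {"jaw": 76,"travel": [0,0,0],"twist": 0},
  ],
)

```text
time: 12.0
tool_pos: [0.6292, -0.1358, 0.0445]
tool_rot: [-3.141, 0.008, 0.266]
contact_force: [-15.9, -4.2, 14.5]
opening: 0.0693
```

```bash
python3 look.py w7.png; python3 -c "
from h import *
a=shot('scene','s7.png')[170:310,150:290]
b=cv2.imread('pics/w7.png')
cv2.imwrite('pics/c7.png',np.hstack([cv2.resize(a,(400,400),interpolation=cv2.INTER_CUBIC),cv2.resize(b[0:350,100:450],(400,400))]))"
```

```text
12.0 [ 0.6292 -0.1358  0.0445] [-3.1407  0.0084  0.2663] F [-15.917   -4.2121  14.4751] 0.06932461333420696 box mm [-32.6083 -39.4501  44.5394]
[[ 0.2631  0.9251  0.2738  0.7026]
 [-0.9648  0.2528  0.073  -0.1161]
 [-0.0016 -0.2834  0.959   0.2026]
 [ 0.      0.      0.      1.    ]]
mouth [210.7021 195.9009]
barN [326.7039 476.581 ]
barmid [338.601  373.4694]
railL [189.4827 344.1127]
railR [246.2444 344.5976]
dome [211.5874 324.6209]
plateL [190.2395 436.24  ]
plateR [240.0643 436.9419]
deckL [191.2792 447.2002]
deckR [265.1264 448.0995]
```

View pics/c7.png

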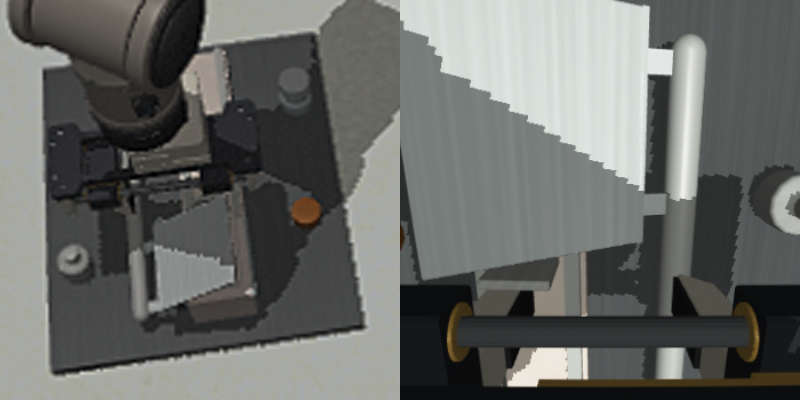

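```bash
cat > wr.py <<'E'
from h import *
from scipy.spatial.transform import Rotation as R
def wbox(uv,z,s):
    B=np.load('B.npy');c=robot.calibration('wrist');K=np.array(c['intrinsics'],float)
    T=np.eye(4);T[:3,:3]=R.from_euler('xyz',s['tool_rot']).as_matrix();T[:3,3]=s['tool_pos'];T=T@np.array(c['tool_from_camera'])
    d=(np.linalg.inv(K)@[uv[0],uv[1],1.])[:2];q=d.copy()
    for _ in range(20): q=d/(1+c['k1']*(q@q))
    v=T[:3,:3]@[q[0],-q[1],-1.];o=T[:3,3];return np.round(w2box(B,o+v*(z-o[2])/v[2])*1000,1)
E
python3 - <<'E'
from wr import *
s=robot.observe();f=lambda x,y:((x-400)*.875+100,y*.875)
print('flapcorner',[wbox(f(422,279),z,s) for z in(.085,.09,.095)],'flapR',wbox(f(640,242),.05,s))
print('block front',[wbox(f(440,285),z,s) for z in (.09,.1,.11,.12,.14)])
print('plate rear top',wbox(f(510,291),.064,s), 'T',s['torque'])
E
```

```text
flapcorner [array([-7.5, 28.1, 85. ]), array([-5.3, 25.2, 90. ]), array([-3.2, 22.4, 95. ])] flapR [ -3.6 -57.   50. ]
block front [array([-7.6, 19. , 90. ]), array([ -3.1,  13.8, 100. ]), array([  1.4,   8.6, 110. ]), array([  5.9,   3.4, 120. ]), array([ 15. ,  -7.1, 140. ])]
plate rear top [-22.1   1.5  64. ] T [-0.85388674  2.61254202  0.31650814]
```

The stall is at the back stop: the plate's rear face reads box x −22.1 mm, and home is −22. I'll back off while still holding the bar, then raise gently.

Request:
carry_out(
  series=[
    {"jaw": 76,"travel": [-0.08,0,0],"twist": 0},
    {"jaw": 76,"travel": [-0.1,0,0],"twist": 0},
    {"jaw": 76,"travel": [-0.1,0,0],"twist": 0},
    {"jaw": 76,"travel": [0,0,-0.07],"twist": 0},
    {"jaw": 76,"travel": [0,0,-0.08],"twist": 0},
    {"jaw": 76,"travel": [0,0,-0.08],"twist": 0},
    {"jaw": 76,"travel": [0,0,-0.08],"twist": 0},
    {"jaw": 76,"travel": [0,0,-0.08],"twist": 0},
  ],
)

```text
time: 13.1
tool_pos: [0.6162, -0.1391, 0.0673]
tool_rot: [-3.141, 0.002, 0.265]
contact_force: [0.4, 0.4, 0.5]
opening: 0.0699
```

Request:
carry_out(
  series=[
    {"jaw": 76,"travel": [0,0,-0.3],"twist": 0},
    {"jaw": 76,"travel": [0,0,-0.6],"twist": 0},
    {"jaw": 76,"travel": [0,0,-0.6],"twist": 0},
    {"jaw": 76,"travel": [-0.5,0,-0.3],"twist": 0},
    {"jaw": 76,"travel": [-0.5,0,0],"twist": 0},
    {"jaw": 76,"travel": [0,0,0],"twist": 0},
    {"jaw": 76,"travel": [0,0,0],"twist": 0},
  ],
)

```text
time: 13.98
tool_pos: [0.5595, -0.1548, 0.1764]
tool_rot: [3.141, -0.001, 0.265]
contact_force: [-0.2, 0.3, -0.2]
opening: 0.0696
```

```bash
python3 look.py w8.png; python3 -c "
from h import *
a=shot('scene','s8.png')[170:310,150:290]
b=cv2.imread('pics/w8.png')
cv2.imwrite('pics/c8.png',np.hstack([cv2.resize(a,(400,400),interpolation=cv2.INTER_CUBIC),cv2.resize(b[0:350,100:450],(400,400))]))"
```

```text
13.975 [ 0.5595 -0.1548  0.1764] [ 3.1409 -0.001   0.2651] F [-0.2438  0.2747 -0.1636] 0.06963798653331658 box mm [-104.8623  -39.5111  176.3545]
[[ 0.262   0.928   0.2648  0.6314]
 [-0.9651  0.252   0.0719 -0.1353]
 [-0.     -0.2744  0.9616  0.3351]
 [ 0.      0.      0.      1.    ]]
mouth [235.746   90.2162]
barN [311.3582 293.7162]
barmid [315.9102 199.8822]
railL [219.5506 194.0459]
railR [256.8873 194.0353]
dome [235.728  171.4121]
plateL [220.4233 249.8422]
plateR [253.0509 249.8884]
deckL [216.4257 286.0282]
deckR [268.7584 286.1431]
```

View pics/c8.png

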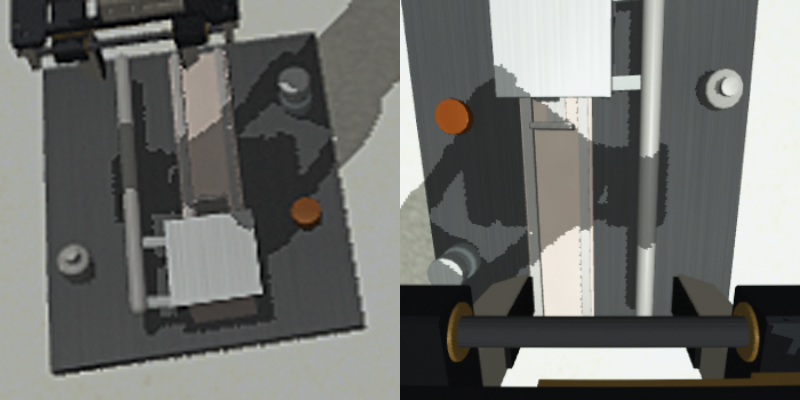

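Run:
```python
from wr import *
s=robot.observe();f=lambda x,y:((x-400)*.875+100,y*.875)
print('rear top',wbox(f(553,129.5),.064,s),'flap front',wbox(f(500,97),.048,s),wbox(f(610,97),.048,s))
```

```text
rear top [-22.1  -1.9  64. ] flap front [ 3.  41.1 48. ] [  2.7 -45.1  48. ]
```

The carrier is at −22.1 mm, which is home. The flap is flat and shut, and the bystanders haven't moved. Handing in.

```bash
python3 -c "
from cell import robot
print(robot.hand_in())"
```

```text
the job is handed in; nothing more can be done
None
```

The carrier is home against the back stop, the flap has sprung shut behind it, and the job is handed in at about 14 s of the 35 s allowed.

One fingertip held the press bar down while the other pushed the carrier along the track. I then backed off the end plate, let the flap close gently and lifted clear.

**First try:** the pressing fingertip drifted onto the bar's left flank, with about 8 N sideways on the tool. The carrier's front was still short of the lip, so I released, widened the jaws, re-centred and pressed again. After that the sideways force stayed near zero.

**Last checks:**
- **Carrier:** the end plate's rear face measured box x −22.1 mm before and after release; home is −22 mm. The push stalled at the back stop, with about 16 N on the tool along the push direction, bar friction included.
- **Flap:** it looked flat and shut in the last pictures.
- **Bystanders:** the jar, weight and blank looked unmoved. I did not look again at the pot, bottle, brush, driver or pliers, but the arm never worked near them.
- **Robot:** about 0.4 N on the tool, well above everything and touching nothing.

**Not fully explained:** the vertical force also rose, from about 8 to 14 N, when the carrier met the stop. It went back to zero after release.

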